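Draw the ink tote out of the deep supply rack with the pull hook

TASK

Take the orange-handled pull hook from its wooden stand, reach under the wire roof of the supply rack, catch the white front lip of the blue ink tote from behind, and drag the tote out along the rack until it presses the orange plunger fully in and sits firmly against the black stop block - a gentle firm tug, never a hard one, and only with the hook: keep the gripper off the tote. Then unhook without pushing the tote back, and lay the hook back in its stand the way it was, leaving the two ink bottles in the tote upright and everything else on the table undisturbed.

Things in the scene. Friction and masses are not known exactly. Their poses are not given: they have to be found in the camera images.
- rack: fixed supply rack, robot's left. Board 340 x 220 mm (x by y), top 20 mm above table; origin under the board's centre, on the table. Its -x points out of the open front (about world -y). Wire roof, underside 148 mm above table, over local x -52 to +167 mm only, posts at y +-103 mm; the board ahead of it is open above. Fences 34 mm high (inner faces y +-82 mm) guide the tote.
- stop_rail: rail at the rack's front, origin and axes as the rack's. Carries a black stop block (80 mm wide, top 51 mm above table); its tote-side face is clamped anywhere at local x -120 +-22 mm: not measured, feel it (the pull rises steeply) or see it. Seating takes 4 to 15 N of tote against block for half a second, on top of the tote's sliding friction; over 20 N is a hard tug.
- plunger (a joint): spring plunger, orange, 18 mm thick, in the middle of the stop block, 37 mm above the table: 0 = standing 8 mm proud of the block towards the tote, 0.008 m = pressed flush with the block's face (fully in). Its weak spring gives about 0.3 N at first and 1.1 N when flush, too little to push the tote back.
- tote: blue open tote 140 x 150 x 55 mm (x,y,z), walls and floor 4 mm, about 0.45 kg plus bottles, loose on the rack board, drags with several newtons. Origin at its underside's centre; axes about as the rack's, -x its front. White lip atop the front wall: x -78 to -66, z 49 to 55 mm; wall below it x -70 to -66 mm. Front starts well under the roof; empty for 70 mm behind the front wall.
- tote_lip (a point): point in the tote at the middle of the front lip, on its inner (rear) top edge: tote x = -66 mm, z = 55 mm above its underside
- inkA: grey ink bottle with red cap standing in the rear of the tote, 34 mm across, 75 mm tall; origin at the centre of its base
- inkB: second such ink bottle, standing beside it in the tote
- hook: pull hook, 0.12 kg. Orange handle 100 x 18 x 24 mm along its x; from its +x end a steel rod (8 mm thick, axis 12 mm above the handle's underside) runs to x 190 mm, ending in a flat claw turned down (x 187 to 193 mm, 24 mm wide, to 14 mm below the handle's underside = 22 mm below the rod). Origin at the centre of the handle's underside.
- hook_grip (a point): point at the centre of the hook's handle: hook x = 0, z = 12 mm; grip here, across the 18 mm width
- hook_tip (a point): point at the claw's lower end on its inner face (facing the handle): hook x = 187 mm, z = -14 mm
- stand: fixed wooden stand, base 190 x 70 mm; origin on the table beneath the resting handle's centre, x along the resting hook towards its claw. Forked posts: under the handle at x -40 mm (16 mm long, slot 26 mm wide, floor 45 mm up, cheeks to 59), under the rod at x 90 mm (12 mm long, slot 17 mm wide, floor 53 mm up, cheeks to 65).
- stand_seat (a point): point 57 mm above the table over the stand's origin, where the centre of the hook's handle rests; axes as the stand's
- water: clear water bottle, 64 mm across, 210 mm tall, standing; bystander; origin at its base
- ink: grey ink bottle with red cap, 44 mm across, 100 mm tall, on the table; bystander; origin at its base
- dish: white ceramic dish, 100 mm across, 22 mm high; bystander; origin at its base
- cup: drinking glass, 68 mm across, 85 mm tall; bystander; origin at its base
- inkpot: small brown ink pot, 56 mm across, 35 mm high; bystander; origin at its base
- phone: black phone 150 x 72 x 8 mm lying flat; bystander; origin at its underside
- weight: brass paperweight, 32 mm across, 36 mm high; bystander; origin at its base
Mind the look-alikes: they are no part of the job. There is more than one size of the tote; the job needs the larger. Several things have the shape of the hook; the one meant has the colours described above.

How it is judged:
On the way, in this order (a step that is already met when the one before it is completed fails the run):
1. the hook's claw is down behind the tote's front lip, inside the tote, while the tote is still deep in the rack (x of hook_tip in the frame of tote between -0.068 and 0 m and z of hook_tip in the frame of tote below 0.049 m and x of tote_lip in the frame of rack above -0.02 m), for 0.1 s.
2. the hook holds the tote against the stop block with more than 4 N, plunger pressed in (value of joint plunger above 0.0062 m and contact force between tote and stop_rail above 4 N and contact force between hook and tote above 4 N), for 0.3 s.
At the end, for the whole second after the job is handed in: Tote at rest, flat and straight (0.12 rad), plunger pressed at least 6 of 8 mm, both ink bottles upright in it (0.3 rad); hook at rest in its stand, claw to the same end, handle centre within 15 mm of its seat, aligned within 0.12 rad, upright within 0.15 rad (value of joint plunger above 0.006 m and linear speed of each of tote, hook below 0.01 m/s and angle between tote's own z axis and vertical below 0.05 rad and angle between the x axis of tote and the x axis of rack, either way round below 0.12 rad and angle between each of inkA, inkB's own z axis and vertical below 0.3 rad and z of each of inkA, inkB in the frame of tote below 0.02 m and distance between hook_grip and stand_seat below 0.015 m and x of hook_tip in the frame of stand above 0.15 m and angle between the x axis of hook and the x axis of stand, either way round below 0.12 rad and angle between hook's own z axis and vertical below 0.15 rad); the robot touches nothing.
It fails at once if the hook pulls or presses on the tote with more than 20 N (contact force between hook and tote above 20 N).
It fails at once if the tote hits or bears on the stop block with more than 20 N (contact force between tote and stop_rail above 20 N).
It fails at once if the robot itself touches the tote (contact force between any of the fingers, the arm and tote above 0.5 N).
It fails at once if an ink bottle in the tote is tipped (not (angle between each of inkA, inkB's own z axis and vertical below 0.6 rad)).
It fails at once if a bystander is moved more than 20 mm (distance of any of water, ink, dish, cup, inkpot, phone, weight from where it was at the start of the episode above 0.02 m).
It also fails if it takes over 66 s, if anything falls off the work surface, if the arm or the gripper's body presses on something with over 40 N, if the wrist force passes 120 N, or if a joint passes its speed limit or range.

ROBOT

A 7-joint arm with a two-finger parallel gripper is mounted at the origin on the work surface. World frame = base frame: x ahead of the robot, y to its left, z up, the work surface at z = 0. Lengths are in m, angles in rad, forces in N, time in s.
With the tool pointing down it reaches from about 0.4 to 0.875 m from the base axis. Payload 19.3 kg.
Tool frame: the origin (TCP) lies midway between the tips of the shut fingers; the grasp point (between the pads) lies 19 mm behind it (r.hold_point_z is the distance from the TCP to the grasp point, in m); x points along the fingers, z is the direction in which the jaws open and shut, and the axes are right-handed (so a half turn about x gives the same grasp; the last joint's range is limited). The gripper opens to 85 mm and grips with 20 to 120 N. Pads are 22 mm wide; open, the fingers measure 114 mm over their backs; the gripper's body (76 mm by 85 mm) begins 54 mm behind the grasp point. The pads swing forward as they close: fully open they stand 13 mm farther back than shut.
Start: joints at [1.16, 0.521, -0.036, 1.599, 0.021, 1.021, -0.113], TCP at [0.209, -0.589, 0.231] pointing down, gripper open.
Joint ranges: [-2.91, 2.91], [-0.3, 2.13], [-1.5, 1.42], [0.17, 2.43], [-1.26, 4.41], [0.16, 1.93], [-2.52, 2.52]. Speed limits (rad/s): [1.89, 1.89, 2.39, 2.39, 3.01, 3.01, 3.01].

INTERFACE

Orientations are given as a unit quaternion [x, y, z, w].
In Python, from station import r, grab_frame, camera_info, order gives the robot as it stands. The module is installed in compiled form; this text tells all that it offers.
- The arm moves only by the shell command python3 -m inch 'ROWS' [FORCE]. ROWS is JSON, a list of rows, each a list of 3 entries, a list of its own where there are three numbers: the shift along the tool's x, y, z each as a share of 250 mm, from -1 to 1, then the turn, a rotation vector about the tool's x, y, z each as a share of 90 degrees, from -1 to 1, then the opening, from 0 (shut) to 1 (fully open). A call has 1 to 20 rows; each row shifts and turns the commanded pose from where the row before left it, along the tool's axes as they then stand; what a row does not reach is not made up. A row lasts 1/8 s, in which the tool goes at most 62.5 mm and 10.7 degrees, less where a joint would pass 70% of its speed; a pose out of reach is approached as far as the arm can. A call with a number of a shift or a turn outside -1 to 1 is refused whole. A call with a gripper value outside its range is refused whole. The fingers move at their own pace and stop on an object; FORCE is the grip in N (left out, the last holds). Time passes only in rows, so rows that do not move let the fingers close. It gives the time, the measured TCP pose, the force and the opening at its end, in the units of the state.
- r.sense(): the state, without advancing time (a new reading comes with each control period).
- grab_frame(name): name is "scene" or "top" or "wrist"; returns the picture (420x560x3 uint8, red, green, blue); there is no depth.
- camera_info(name): a dict with "fx", "fy", "cx", "cy" (pixels), "R" (3x3) and "t" (3): a world point X has camera coordinates R X + t; the wrist camera has in their place "mount" (4x4, takes a point from camera to tool coordinates, whose origin is the TCP and whose axes are the tool frame's). Camera axes: x right, y down, z forward; pixel columns grow to the right and rows downward; lengths in m; the calibration is good to about 2 mm. The wrist camera is an equidistant fisheye: a pixel r from the principal point sees the ray r / f radians off the axis. A picture is of the moment at which its call begins: read the wrist's pose just before it. camera_info takes no time and is no camera call.
- order.close_job(): hands the job in, once; it reports no verdict.
The state is a dict: "time_s": time; "q": joint angles; "joint_vel": joint speeds; "tau": joint torques, N m; "tcp_pos": TCP position; "tool_rot": TCP orientation; "ft_force": force on the tool from outside, world axes, zero at the start; "wrist_torque": the same for the moment, N m; "finger_gap": finger opening in m.
Only numpy, scipy, OpenCV 4.12 (cv2) and the standard library are available. Lean on these libraries where they do the work, as an engineer would, in place of code of your own. Each camera call takes 0.05 s, during which the arm holds its last target.

## Working session

There is one attempt and no reset: what is moved stays moved. The work goes in short steps, Python scripts to look and compute and a shell command to move; the robot and the scene stay as the last step left them, time stands still between calls to the robot, and variables do not carry over. Pictures are saved under pics/ and viewed, and the job is handed in when it is done.

```bash
mkdir -p pics; python3 - <<'E'
from station import r, grab_frame, camera_info
import cv2
s=r.sense(); print({k:(v if not hasattr(v,'tolist') else v.tolist()) for k,v in s.items()}); print(r.hold_point_z)
for n in ["scene","top","wrist"]:
    im=grab_frame(n); cv2.imwrite(f"pics/{n}0.png",im[:,:,::-1])
    print(n,camera_info(n))
E
```

```text
{'time_s': 0.0, 'q': [1.1597946151107317, 0.5220260130603898, -0.03631414936445195, 1.5999892783236527, 0.02120375436665015, 1.021098497112469, -0.11281662926598562], 'joint_vel': [0.00028484912396332094, -0.00059374900207261, 0.0019780777776439843, -0.0003915422105389885, 0.0002864796945007325, 0.0005322918176288275, -4.363504000911612e-05], 'tau': [-0.0031107831455301493, -92.71069765090942, 1.978261023759842, -36.993852853775024, 0.017679082229733467, 0.00820021057734266, 2.5902475044858875e-05], 'tcp_pos': [0.20874854987500874, -0.5887577894038778, 0.230725109973077], 'tool_rot': [0.4081850478528709, 0.5778851008801338, -0.4077753396544076, 0.5771941174854781], 'ft_force': [0.7602695203835931, 0.05727087240142059, -0.9307443950732727], 'wrist_torque': [-0.016946470462482124, 0.034267094657331236, -0.031820986867568665], 'finger_gap': 0.08522883239498785}
0.0187
scene {'fx': 520.0509525979011, 'fy': 520.0509525979011, 'cx': 280.30696296058454, 'cy': 212.5576205614228, 'R': array([[ 0.30900982,  0.95105363, -0.00315129],
       [ 0.55326677, -0.18245676, -0.81277636],
       [-0.77
[... 191 characters left out ...]
7, 'R': array([[ 4.08027683e-03, -9.99991672e-01,  8.94201654e-05],
       [-9.87731520e-01, -4.04421103e-03, -1.56109222e-01],
       [ 1.56108283e-01,  5.48645724e-04, -9.87739795e-01]]), 't': array([0.00691337, 0.55475446, 1.3057536 ])}
wrist {'fx': 325.19226210127806, 'fy': 325.19226210127806, 'cx': 281.0805844981414, 'cy': 210.32540185828407, 'mount': array([[ 2.40874983e-04, -3.07046278e-01,  9.51694554e-01,
        -1.42424749e-01],
       [ 2.40266065e-04, -9.51694537e-01, -3.07046333e-01,
         7.87581227e-02],
       [ 9.99999942e-01,  3.02619686e-04, -1.55466604e-04,
         3.52487477e-04],
       [ 0.00000000e+00,  0.00000000e+00,  0.00000000e+00,
         1.00000000e+00]])}
```

View pics/scene0.png

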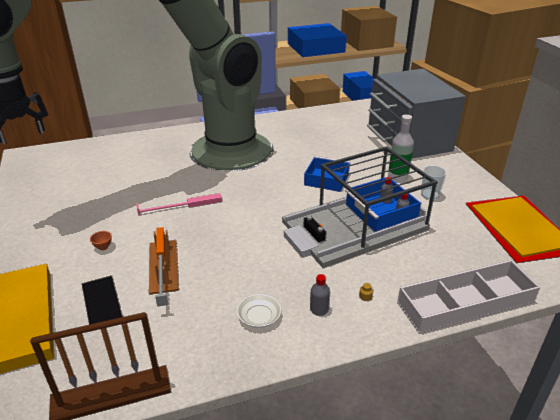

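View pics/top0.png

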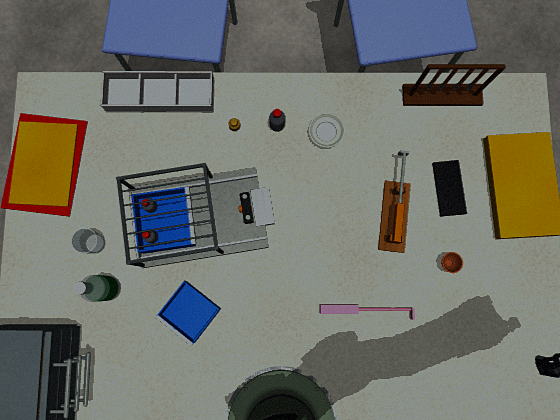

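View pics/wrist0.png

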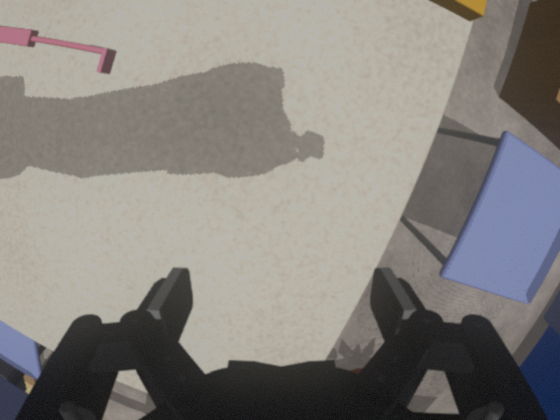

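```bash
cat > h.py <<'E'
import numpy as np, cv2
from station import r, grab_frame, camera_info
from scipy.spatial.transform import Rotation as Ro
CI={n:camera_info(n) for n in("scene","top","wrist")}
def ray(n,u,v):
    c=CI[n]; d=np.array([(u-c['cx'])/c['fx'],(v-c['cy'])/c['fy'],1.]); R=c['R']
    return -R.T@c['t'], R.T@d
def on(n,u,v,z):
    o,d=ray(n,u,v); return o+d*(z-o[2])/d[2]
def proj(n,X):
    c=CI[n]; p=c['R']@np.asarray(X,float)+c['t']; return np.array([c['cx']+c['fx']*p[0]/p[2],c['cy']+c['fy']*p[1]/p[2]])
def two(n1,p1,n2,p2):
    o1,d1=ray(n1,*p1);o2,d2=ray(n2,*p2)
    A=np.array([d1,-d2]).T; s=np.linalg.lstsq(A,o2-o1,rcond=None)[0]
    a=o1+d1*s[0];b=o2+d2*s[1]; return (a+b)/2,np.linalg.norm(a-b)
def crop(f,o,x0,y0,x1,y1,k):
    im=cv2.imread(f)[y0:y1,x0:x1]; cv2.imwrite(o,cv2.resize(im,None,fx=k,fy=k,interpolation=cv2.INTER_CUBIC))
E
python3 - <<'E'
from h import *
crop('pics/top0.png','pics/t_rack.png',105,150,285,280,4)
crop('pics/top0.png','pics/t_hook.png',360,140,440,260,5)
crop('pics/scene0.png','pics/s_rack.png',270,140,450,270,4)
crop('pics/scene0.png','pics/s_hook.png',130,215,200,325,5)
E
```

```text
(no output)
```

View pics/t_rack.png

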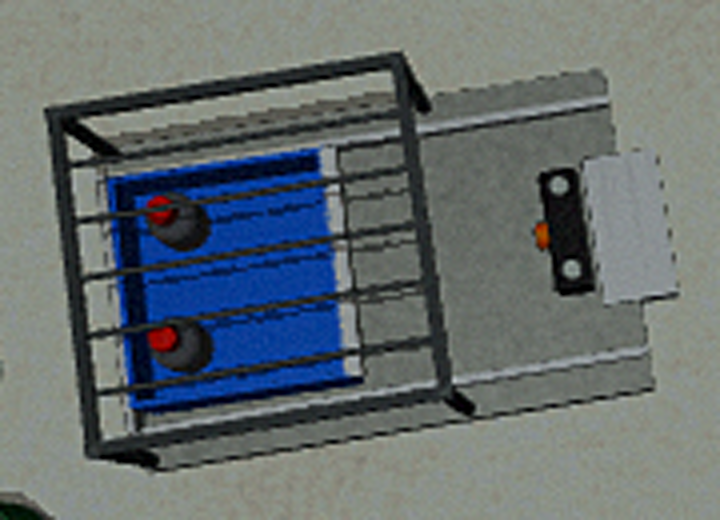

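View pics/t_hook.png

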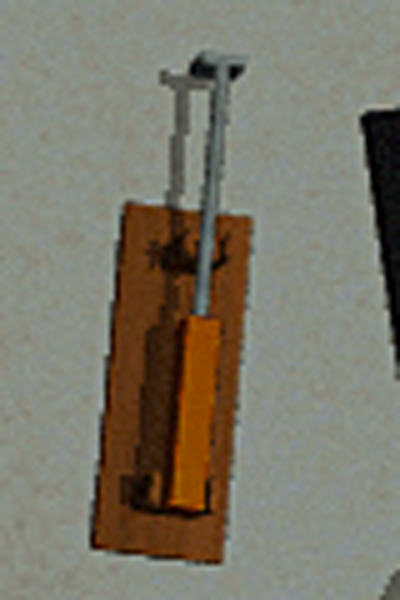

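View pics/s_rack.png

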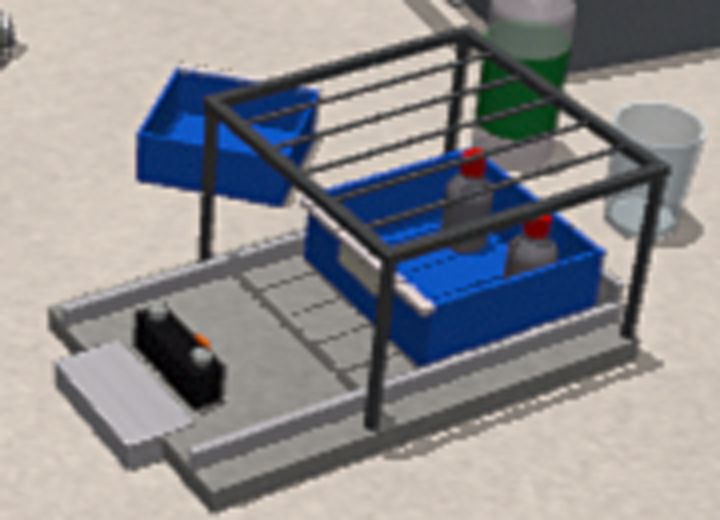

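View pics/s_hook.png

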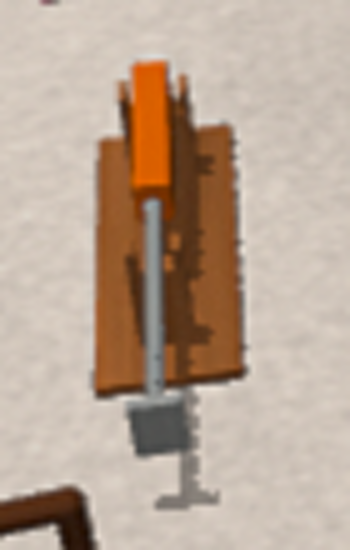

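```bash
python3 - <<'E'
from h import *
np.set_printoptions(precision=4,suppress=True)
T=lambda x,y,k,ox,oy:((x+.5)/k-.5+ox,(y+.5)/k-.5+oy)
tr=lambda x,y,z:on('top',*T(x,y,4,105,150),z)
sr=lambda x,y,z:on('scene',*T(x,y,4,270,140),z)
th=lambda x,y,z:on('top',*T(x,y,5,360,140),z)
sh=lambda x,y,z:on('scene',*T(x,y,5,130,215),z)
a=tr(605,70,.02);b=tr(655,378,.02);print('board front top',a,b,np.linalg.norm(a-b))
a2=sr(50,312,.02);b2=sr(212,498,.02);print('scene',b2,a2,np.linalg.norm(a2-b2))
c2=sr(634,350,.02);print('back far corner scene',c2,np.linalg.norm(c2-b2))
# roof
for p in [(398,60),(48,112),(92,452),(442,392)]: print('roof',tr(*p,.152))
print('lip inner edge',tr(322,150,.075),tr(345,378,.075),' outer',tr(337,150,.075),tr(362,376,.075))
print('lip scene', sr(303,192,.075),sr(435,300,.075))
print('stop face top',tr(540,172,.051),tr(558,292,.051))
print('stop scene',sr(145,312,.051),sr(222,375,.051))
print('handle', th(190,318,.069),th(221,318,.069),th(211,510,.069),th(168,508,.069))
print('base front',th(128,203,.012),th(252,215,.012),th(222,563,.012),th(92,548,.012))
print('claw', th(196,55,.061),th(246,58,.061),'rod',th(202,312,.061),th(220,66,.061))
print('scene handle',sh(133,64,.069),sh(168,64,.069),sh(171,187,.069),sh(133,187,.069))
E
```

```text
board front top [0.6689 0.0677 0.02  ] [0.4606 0.0324 0.02  ] 0.21125689079484325
scene [0.6729 0.0688 0.02  ] [0.458  0.0346 0.02  ] 0.21761412532732674
back far corner scene [0.6219 0.3938 0.02  ] 0.3289846733873037
roof [0.643  0.1884 0.152 ]
roof [0.6097 0.4004 0.152 ]
roof [0.404  0.3634 0.152 ]
roof [0.4404 0.1568 0.152 ]
lip inner edge [0.6021 0.2471 0.075 ] [0.4551 0.2278 0.075 ]  outer [0.6022 0.2374 0.075 ] [0.4564 0.2171 0.075 ]
lip scene [0.4497 0.2238 0.075 ] [0.5952 0.2528 0.075 ]
stop face top [0.5928 0.1082 0.051 ] [0.5136 0.0953 0.051 ]
stop scene [0.518  0.0814 0.051 ] [0.5972 0.1044 0.051 ]
handle [ 0.5633 -0.3008  0.069 ] [ 0.5634 -0.3167  0.069 ] [ 0.4642 -0.3082  0.069 ] [ 0.4651 -0.2864  0.069 ]
base front [ 0.6359 -0.2827  0.012 ] [ 0.6296 -0.3496  0.012 ] [ 0.4413 -0.3269  0.012 ] [ 0.449  -0.2582  0.012 ]
claw [ 0.7053 -0.3104  0.061 ] [ 0.7038 -0.3367  0.061 ] rod [ 0.5679 -0.309   0.061 ] [ 0.6994 -0.3228  0.061 ]
scene handle [ 0.4615 -0.3028  0.069 ] [ 0.467  -0.2859  0.069 ] [ 0.5652 -0.2976  0.069 ] [ 0.5595 -0.3149  0.069 ]
```

```bash
cat >> h.py <<'E'
def pose():
    s=r.sense(); return np.array(s['tcp_pos']),Ro.from_quat(s['tool_rot']),s
def plan(target,R2=None):
    p,R,s=pose(); np.set_printoptions(precision=4,suppress=True)
    print('t',round(s['time_s'],3),'p',p,'q',np.array(s['q']),'F',np.array(s['ft_force']),'gap',s['finger_gap'])
    print('axes x',R.as_matrix()[:,0],'y',R.as_matrix()[:,1],'z',R.as_matrix()[:,2])
    d=np.asarray(target)-p
    print('shift now-axes share',R.inv().apply(d)/.25)
    if R2 is not None:
        print('turn share',(R.inv()*R2).as_rotvec()/(np.pi/2)); print('shift after turn share',R2.inv().apply(d)/.25)
def down(yaw):  # tool y (camera side) horizontal dir at yaw, x down
    y=np.array([np.cos(yaw),np.sin(yaw),0]);x=np.array([0,0,-1.]);z=np.cross(x,y)
    return Ro.from_matrix(np.array([x,y,z]).T)
E
python3 - <<'E'
from h import *
yaw=np.radians(-6.9)
for y in (yaw,yaw+np.pi): plan([.514,-.303,.14],down(y))
E
```

```text
t 0.15 p [ 0.2088 -0.5889  0.2309] q [ 1.1598  0.5218 -0.0363  1.5998  0.0212  1.021  -0.1128] F [-0.5136  0.0791  0.4405] gap 0.08566560984161212
axes x [-0.0003  0.0007 -1.    ] y [ 0.9425  0.3342 -0.0001] z [ 0.3342 -0.9425 -0.0008]
shift now-axes share [ 0.3639  1.5329 -0.6694]
turn share [ 0.2936 -0.0005  0.0002]
shift after turn share [ 0.3635  1.0747 -1.2818]
t 0.15 p [ 0.2088 -0.5889  0.2309] q [ 1.1598  0.5218 -0.0363  1.5998  0.0212  1.021  -0.1128] F [-0.5136  0.0791  0.4405] gap 0.08566560984161212
axes x [-0.0003  0.0007 -1.    ] y [ 0.9425  0.3342 -0.0001] z [ 0.3342 -0.9425 -0.0008]
shift now-axes share [ 0.3639  1.5329 -0.6694]
turn share [-1.7064 -0.0002 -0.0006]
shift after turn share [ 0.3635 -1.0747  1.2818]
```

```bash
python3 -m inch '[[[0,0.1533,-0.067],[0,0,0],0.6],[[0,0.1533,-0.067],[0,0,0],0.6],[[0,0.1533,-0.067],[0,0,0],0.6],[[0,0.1533,-0.067],[0,0,0],0.6],[[0,0.1533,-0.067],[0,0,0],0.6],[[0,0.1533,-0.067],[0,0,0],0.6],[[0,0.1533,-0.067],[0,0,0],0.6],[[0,0.1533,-0.067],[0,0,0],0.6],[[0,0.1533,-0.067],[0,0,0],0.6],[[0,0.1533,-0.067],[0,0,0],0.6],[[0.05,0,0],[0.098,0,0],0.6],[[0.05,0,0],[0.098,0,0],0.6],[[0.05,0,0],[0.098,0,0],0.6],[[0,0,0],[0,0,0],0.6]]' 80
python3 - <<'E'
from h import *
yaw=np.radians(-6.9)
plan([.514,-.303,.04],down(yaw))
im=grab_frame('wrist'); cv2.imwrite('pics/w1.png',im[:,:,::-1])
E
```

```text
time_s: 1.9
tcp_pos: [0.5137, -0.3027, 0.193]
tool_rot: [-0.529, -0.47, 0.529, -0.469]
ft_force: [0.2, -0.3, 0.3]
finger_gap: 0.0512
t 1.9 p [ 0.5137 -0.3027  0.193 ] q [ 0.4398  0.5189 -0.0097  1.716   0.0064  0.9086 -1.2633] F [ 0.2307 -0.3244  0.262 ] gap 0.051206311206611704
axes x [-0.0018  0.0005 -1.    ] y [ 0.9928 -0.1197 -0.0018] z [-0.1197 -0.9928 -0.0003]
shift now-axes share [0.6118 0.0024 0.0012]
turn share [ 0.0003 -0.0002  0.0012]
shift after turn share [0.6119 0.0013 0.001 ]
```

View pics/w1.png

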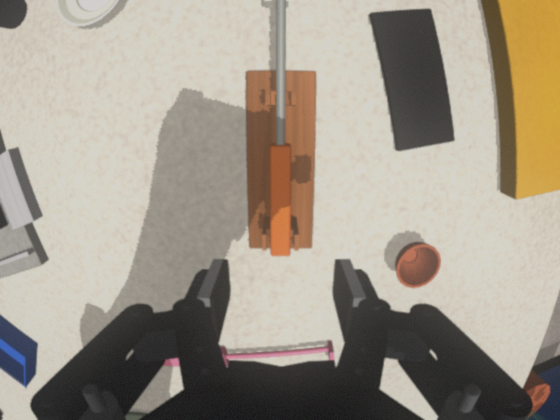

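Wrist view: the orange handle runs straight up the picture at columns 270–291, rows 145–255, midway between the fingers (palm axis about 281). I check its centre by casting rays.

```bash
cat >> h.py <<'E'
def wray(u,v,p,R):
    c=CI['wrist'];du,dv=u-c['cx'],v-c['cy'];rr=np.hypot(du,dv);th=rr/c['fx']
    d=np.array([np.sin(th)*du/rr,np.sin(th)*dv/rr,np.cos(th)]);M=c['mount']
    return p+R.apply(M[:3,3]),R.apply(M[:3,:3]@d)
def won(u,v,z,p,R):
    o,d=wray(u,v,p,R);return o+d*(z-o[2])/d[2]
E
python3 - <<'E'
from h import *
p,R,s=pose()
P=[won(u,v,.069,p,R) for u,v in((272,145),(291,145),(290,256),(270,254))]
print(np.array(P)); print(sum(P)/4)
print(won(280,70,.061,p,R),won(281,10,.061,p,R))
E
```

```text
[[ 0.56351689 -0.30145112  0.069     ]
 [ 0.56169637 -0.31694313  0.069     ]
 [ 0.46230121 -0.30522518  0.069     ]
 [ 0.46643456 -0.28739933  0.069     ]]
[ 0.51348726 -0.30275469  0.069     ]
[ 0.62511884 -0.31530916  0.061     ] [ 0.6778982  -0.32235067  0.061     ]
```

```bash
python3 -m inch '[[[0.13,0,0],[0,0,0],0.6],[[0.13,0,0],[0,0,0],0.6],[[0.13,0,0],[0,0,0],0.6],[[0.13,0,0],[0,0,0],0.6],[[0.06,0,0],[0,0,0],0.6],[[0.04,0,0],[0,0,0],0.6],[[0,0,0],[0,0,0],0.6]]'
python3 -m inch '[[[0,0,0],[0,0,0],0],[[0,0,0],[0,0,0],0],[[0,0,0],[0,0,0],0],[[0,0,0],[0,0,0],0],[[0,0,0],[0,0,0],0],[[0,0,0],[0,0,0],0]]' 80
```

```text
time_s: 2.82
tcp_pos: [0.5142, -0.3032, 0.039]
tool_rot: [0.529, 0.469, -0.529, 0.469]
ft_force: [-0.2, -0.8, -0.1]
finger_gap: 0.0515
time_s: 3.58
tcp_pos: [0.5146, -0.3034, 0.0398]
tool_rot: [0.53, 0.468, -0.529, 0.469]
ft_force: [-1.2, -0.0, 7.8]
finger_gap: 0.0169
```

```bash
python3 -m inch '[[[-0.04,0,0],[0,0,0],0],[[-0.08,0,0],[0,0,0],0],[[-0.1,0,0],[0,0,0],0],[[-0.1,0,0],[0,0,0],0],[[-0.1,0,0],[0,0,0],0],[[-0.1,0,0],[0,0,0],0],[[-0.06,0,0],[0,0,0],0],[[0,0,0],[0,0,0],0]]'
python3 - <<'E'
from h import *
plan([.57,-.13,.19],down(np.radians(99.4)))
im=grab_frame('wrist'); cv2.imwrite('pics/w2.png',im[:,:,::-1])
E
```

```text
time_s: 4.58
tcp_pos: [0.5145, -0.3033, 0.1851]
tool_rot: [0.53, 0.468, -0.529, 0.47]
ft_force: [-0.3, -0.5, -1.5]
finger_gap: 0.0169
t 4.575 p [ 0.5145 -0.3033  0.1851] q [ 0.4409  0.5278 -0.0106  1.7237  0.0069  0.8881 -1.2644] F [-0.2591 -0.4812 -1.5208] gap 0.016925500615282852
axes x [ 0.0019 -0.0009 -1.    ] y [ 0.9927 -0.1207  0.0019] z [-0.1207 -0.9927  0.0007]
shift now-axes share [-0.0197  0.1367 -0.715 ]
turn share [-1.1815  0.0014 -0.0005]
shift after turn share [-0.0195  0.6477  0.3322]
```

View pics/w2.png

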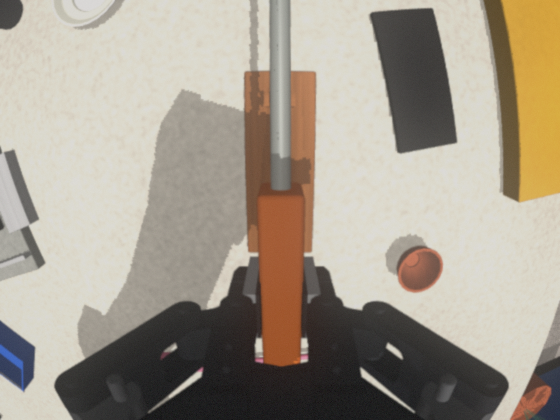

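```bash
python3 -m inch '[[[0,0,0],[-0.0844,0,0],0],[[0,0,0],[-0.0844,0,0],0],[[0,0,0],[-0.0844,0,0],0],[[0,0,0],[-0.0844,0,0],0],[[0,0,0],[-0.0844,0,0],0],[[0,0,0],[-0.0844,0,0],0],[[0,0,0],[-0.0844,0,0],0],[[0,0,0],[-0.0844,0,0],0],[[0,0,0],[-0.0844,0,0],0],[[0,0,0],[-0.0844,0,0],0],[[0,0,0],[-0.0844,0,0],0],[[0,0,0],[-0.0844,0,0],0],[[0,0,0],[-0.0844,0,0],0],[[0,0,0],[-0.0844,0,0],0]]'
python3 -m inch '[[[0,0.081,0.0415],[0,0,0],0],[[0,0.081,0.0415],[0,0,0],0],[[0,0.081,0.0415],[0,0,0],0],[[0,0.081,0.0415],[0,0,0],0],[[0,0.081,0.0415],[0,0,0],0],[[0,0.081,0.0415],[0,0,0],0],[[0,0.081,0.0415],[0,0,0],0],[[0,0.081,0.0415],[0,0,0],0],[[0,0,0],[0,0,0],0]]'
python3 - <<'E'
from h import *
plan([.5355+.163*.19,.2195-.9866*.19,.12],down(np.radians(99.4)))
im=grab_frame('wrist'); cv2.imwrite('pics/w3.png',im[:,:,::-1])
im=grab_frame('top'); cv2.imwrite('pics/t3.png',im[:,:,::-1])
crop('pics/t3.png','pics/t3c.png',105,150,345,280,3)
E
```

```text
time_s: 6.38
tcp_pos: [0.5137, -0.3028, 0.1826]
tool_rot: [-0.059, 0.705, 0.06, 0.704]
ft_force: [0.1, -0.3, -1.1]
finger_gap: 0.0162
time_s: 7.5
tcp_pos: [0.5695, -0.1276, 0.1829]
tool_rot: [-0.058, 0.705, 0.06, 0.704]
ft_force: [-0.1, -1.1, -1.6]
finger_gap: 0.0165
t 7.5 p [ 0.5695 -0.1276  0.1829] q [ 0.4685  0.5514 -0.4966  1.7402  0.3146  0.9312  0.0108] F [-0.1134 -1.0857 -1.635 ] gap 0.01653882463136904
axes x [-0.0012  0.0014 -1.    ] y [-0.1662  0.9861  0.0016] z [ 0.9861  0.1662 -0.0009]
shift now-axes share [0.2523 0.6315 0.0944]
turn share [ 0.0019 -0.0006 -0.001 ]
shift after turn share [0.2514 0.6321 0.0923]
```

View pics/w3.png

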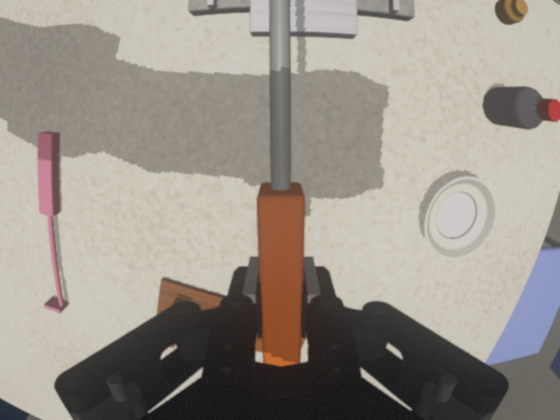

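View pics/t3c.png

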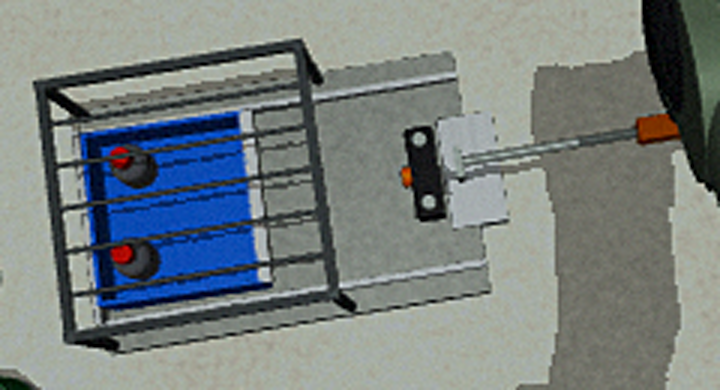

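```bash
python3 -m inch '[[[0.05,0,0.02],[0,0,0],0],[[0.08,0,0.02],[0,0,0],0],[[0.08,0,0.02],[0,0,0],0],[[0.06,0,0.02],[0,0,0],0],[[0.04,0,0],[0,0,0],0],[[0,0.04,0],[0,0,0],0],[[0,0.08,0],[0,0,0],0],[[0,0.08,0],[0,0,0],0],[[0,0.08,0],[0,0,0],0],[[0,0.08,0],[0,0,0],0],[[0,0,0],[0,0,0],0]]'
python3 - <<'E'
from h import *
plan([.5355+.163*.15,.2195-.9866*.15,.105],down(np.radians(99.4)))
for n in('top','scene','wrist'):
  im=grab_frame(n); cv2.imwrite(f'pics/{n}4.png',im[:,:,::-1])
crop('pics/top4.png','pics/top4c.png',105,150,305,280,4)
crop('pics/scene4.png','pics/scene4c.png',250,120,450,270,4)
E
```

```text
time_s: 8.98
tcp_pos: [0.5744, -0.0353, 0.1065]
tool_rot: [-0.059, 0.705, 0.059, 0.705]
ft_force: [0.1, -0.7, -1.4]
finger_gap: 0.0169
t 8.975 p [ 0.5744 -0.0353  0.1065] q [ 0.2785  0.6388 -0.4543  1.8186  0.3838  0.7719 -0.21  ] F [ 0.0889 -0.6889 -1.4158] gap 0.016949439648604844
axes x [ 0.0002  0.0006 -1.    ] y [-0.166   0.9861  0.0005] z [0.9861 0.166  0.0003]
shift now-axes share [0.0063 0.431  0.014 ]
turn share [ 0.0018  0.0002 -0.0003]
shift after turn share [0.0061 0.431  0.0128]
```

View pics/top4c.png

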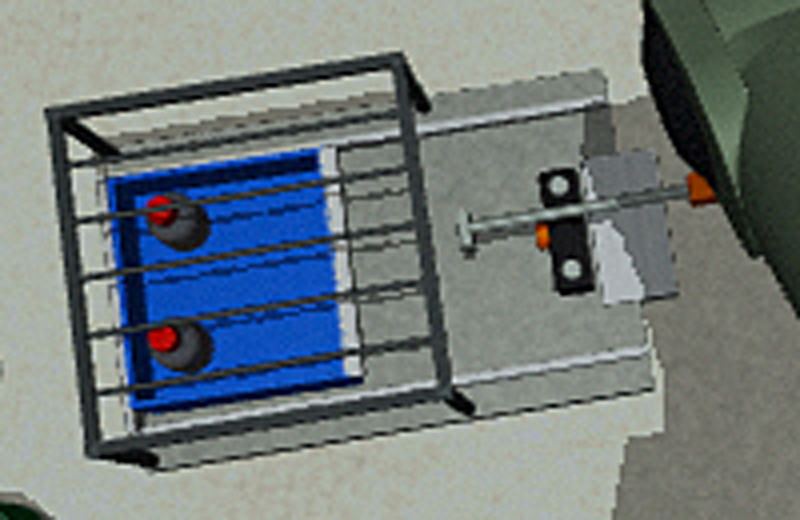

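View pics/scene4c.png

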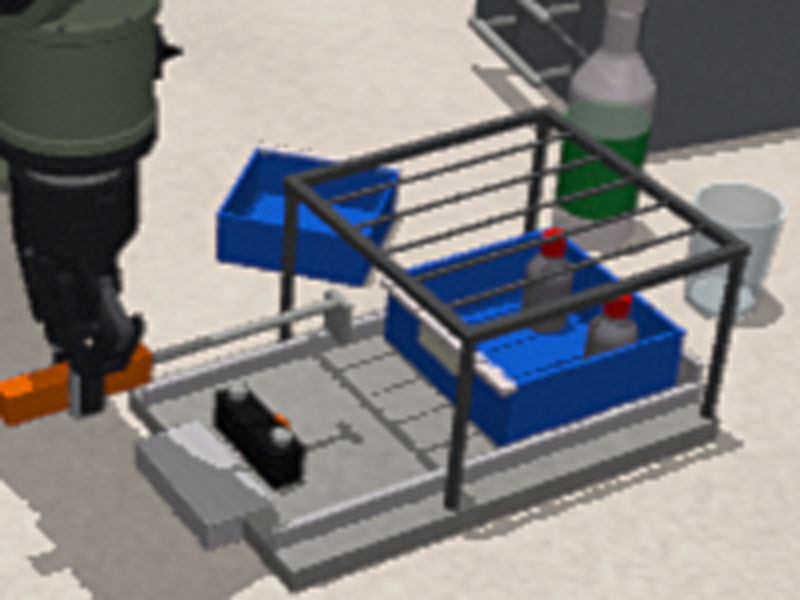

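View pics/wrist4.png

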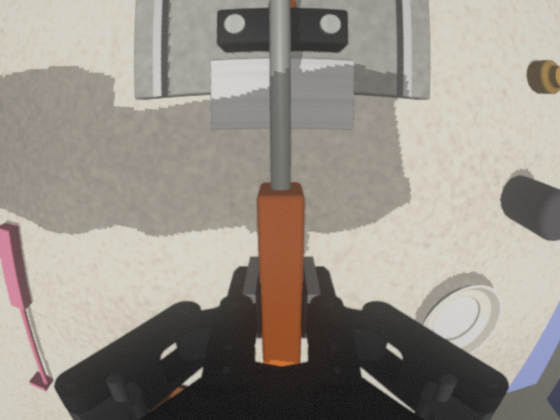

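```bash
python3 - <<'E'
from h import *
np.set_printoptions(precision=4,suppress=True)
T=lambda x,y,k,ox,oy:((x+.5)/k-.5+ox,(y+.5)/k-.5+oy)
print(two('top',T(466,232,4,105,150),'scene',T(337,298,4,250,120)))
print('lip ends 2-view far', two('top',T(330,150,4,105,150),'scene',T(512,388,4,250,120)))
print('lip ends 2-view near', two('top',T(355,376,4,105,150),'scene',T(386,280,4,250,120)))
p,R,s=pose(); print(p+.19*R.as_matrix()[:,1]+[0,0,.0172])
print('claw bottom scene px',[proj('scene',p+.187*R.as_matrix()[:,1]+[0,0,-.0088])])
E
```

```text
(array([0.5409, 0.1475, 0.1266]), np.float64(8.846428379220409e-05))
lip ends 2-view far (array([0.603 , 0.2441, 0.0755]), np.float64(0.004702152589763248))
lip ends 2-view near (array([0.4568, 0.2225, 0.0729]), np.float64(0.0012184128108340708))
[0.5436 0.1493 0.1234]
claw bottom scene px [array([333.3002, 204.2259])]
```

```bash
python3 -m inch '[[[0,0.04,0.005],[0,0,0],0],[[0,0.08,0.005],[0,0,0],0],[[0,0.08,0],[0,0,0],0],[[0,0.08,0],[0,0,0],0],[[0,0.08,0],[0,0,0],0],[[0,0.05,0],[0,0,0],0],[[0,0.02,0],[0,0,0],0],[[0,0,0],[0,0,0],0]]'
python3 - <<'E'
from h import *
plan([.5355+.163*.15,.2195-.9866*.15,.065],down(np.radians(99.4)))
for n in('top','scene'):
  im=grab_frame(n); cv2.imwrite(f'pics/{n}5.png',im[:,:,::-1])
crop('pics/top5.png','pics/top5c.png',105,150,305,280,4)
crop('pics/scene5.png','pics/scene5c.png',250,120,450,270,4)
E
```

```text
time_s: 10.12
tcp_pos: [0.5594, 0.0687, 0.1063]
tool_rot: [-0.058, 0.705, 0.058, 0.705]
ft_force: [-0.1, 0.6, -0.7]
finger_gap: 0.0166
t 10.125 p [0.5594 0.0687 0.1063] q [ 0.0962  0.624  -0.4543  1.85    0.3838  0.755  -0.403 ] F [-0.1298  0.5938 -0.7244] gap 0.016573255861387956
axes x [-0.     -0.0002 -1.    ] y [-0.1635  0.9866 -0.0002] z [ 0.9866  0.1635 -0.0001]
shift now-axes share [0.1651 0.0108 0.0038]
turn share [ 0.0001 -0.      0.0001]
shift after turn share [0.1651 0.0108 0.0038]
```

View pics/top5c.png

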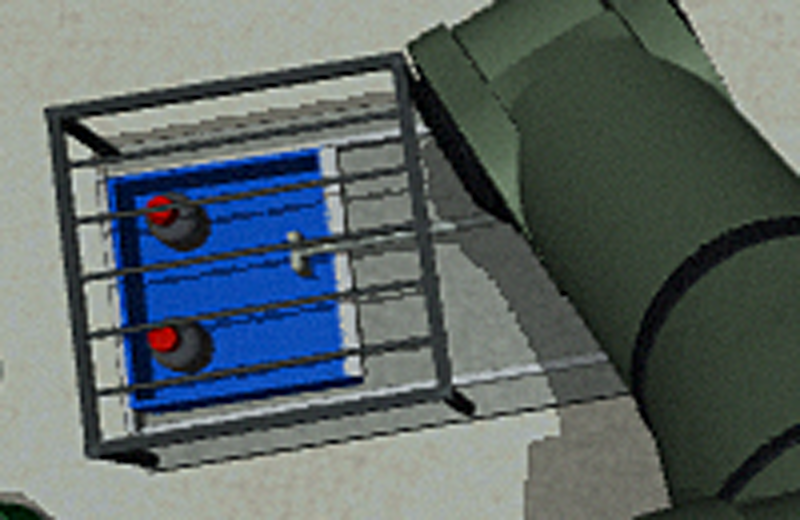

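View pics/scene5c.png

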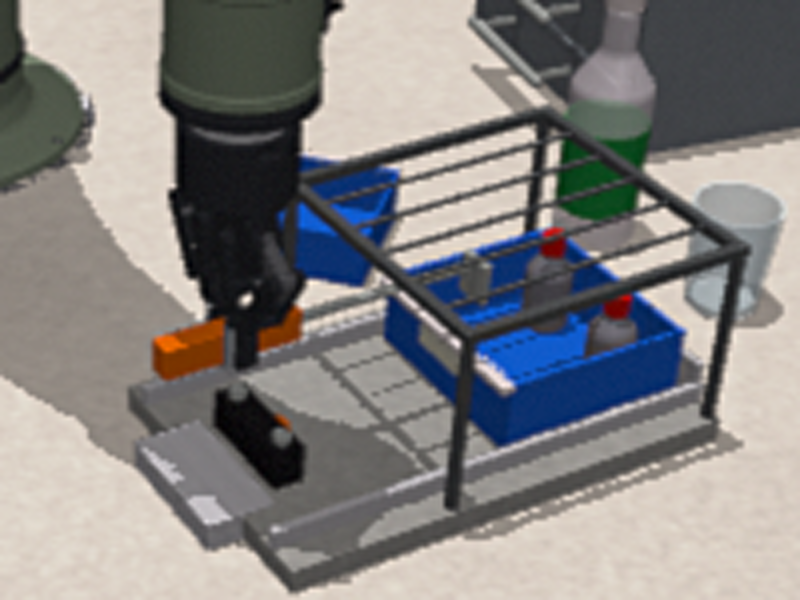

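```bash
python3 -m inch '[[[0.03,0,0],[0,0,0],0],[[0.05,0,0],[0,0,0],0],[[0.04,0,0],[0,0,0],0],[[0.024,0,0],[0,0,0],0],[[0,0,0],[0,0,0],0]]'
python3 - <<'E'
from h import *
for n in('scene',):
  im=grab_frame(n); cv2.imwrite(f'pics/{n}6.png',im[:,:,::-1])
crop('pics/scene6.png','pics/scene6c.png',250,120,450,270,4)
E
python3 -m inch '[[[0,-0.012,0],[0,0,0],0],[[0,-0.012,0],[0,0,0],0],[[0,-0.012,0],[0,0,0],0],[[0,-0.01,0],[0,0,0],0],[[0,0,0],[0,0,0],0]]'
```

```text
time_s: 10.85
tcp_pos: [0.5592, 0.0689, 0.0698]
tool_rot: [-0.058, 0.705, 0.058, 0.704]
ft_force: [-0.2, 0.2, -0.1]
finger_gap: 0.0163
time_s: 11.52
tcp_pos: [0.5613, 0.0573, 0.0703]
tool_rot: [-0.058, 0.705, 0.058, 0.705]
ft_force: [-0.5, 0.7, -1.1]
finger_gap: 0.0165
```

View pics/scene6c.png

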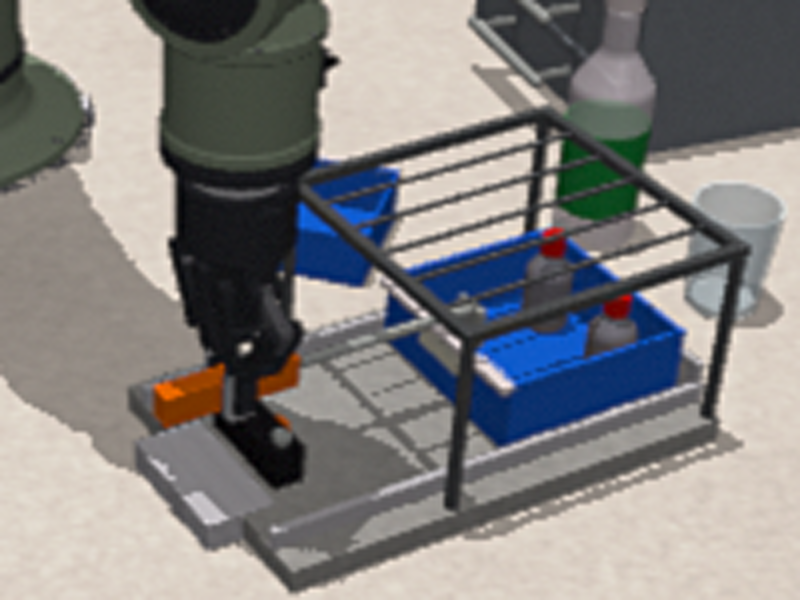

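```bash
for i in 1; do python3 -m inch '[[[0,-0.01,0],[0,0,0],0],[[0,-0.01,0],[0,0,0],0],[[0,-0.01,0],[0,0,0],0]]'; python3 -m inch '[[[0,-0.01,0],[0,0,0],0],[[0,-0.01,0],[0,0,0],0],[[0,-0.01,0],[0,0,0],0]]'; python3 -m inch '[[[0,-0.012,0],[0,0,0],0],[[0,-0.012,0],[0,0,0],0],[[0,-0.012,0],[0,0,0],0],[[0,-0.012,0],[0,0,0],0]]';done
python3 - <<'E'
from h import *
for n in('scene',):
  im=grab_frame(n); cv2.imwrite(f'pics/{n}7.png',im[:,:,::-1])
crop('pics/scene7.png','pics/scene7c.png',250,120,450,270,4)
E
```

```text
time_s: 11.9
tcp_pos: [0.5625, 0.05, 0.0703]
tool_rot: [-0.058, 0.705, 0.058, 0.705]
ft_force: [-0.0, 4.0, -1.0]
finger_gap: 0.0172
time_s: 12.28
tcp_pos: [0.5638, 0.0425, 0.0703]
tool_rot: [-0.058, 0.705, 0.058, 0.705]
ft_force: [-1.2, 2.9, -1.5]
finger_gap: 0.017
time_s: 12.78
tcp_pos: [0.5657, 0.0306, 0.0703]
tool_rot: [-0.058, 0.705, 0.058, 0.705]
ft_force: [-1.0, 2.5, -1.3]
finger_gap: 0.0168
```

View pics/scene7c.png

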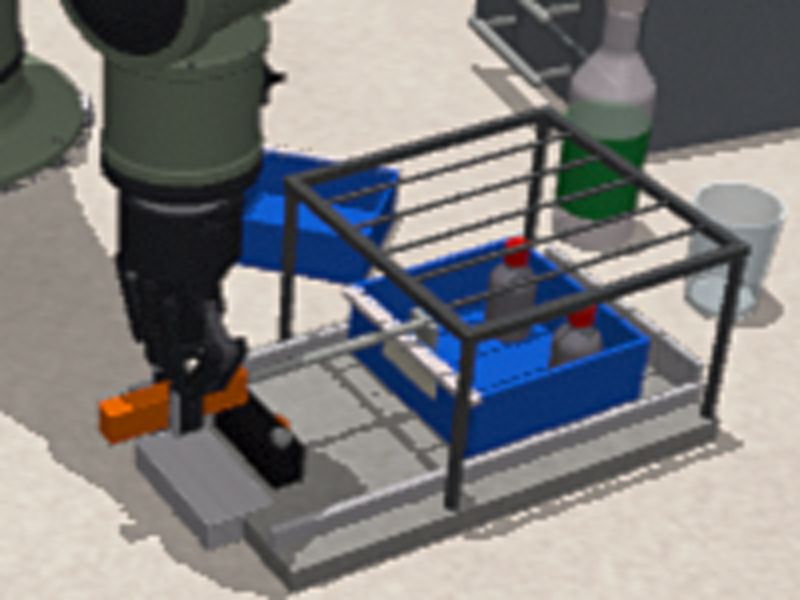

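```bash
python3 -m inch '[[[0,-0.018,0],[0,0,0],0],[[0,-0.018,0],[0,0,0],0],[[0,-0.018,0],[0,0,0],0],[[0,-0.018,0],[0,0,0],0],[[0,-0.018,0],[0,0,0],0],[[0,-0.018,0],[0,0,0],0],[[0,-0.018,0],[0,0,0],0],[[0,-0.018,0],[0,0,0],0],[[0,-0.018,0],[0,0,0],0]]'; python3 -m inch '[[[0,-0.018,0],[0,0,0],0],[[0,-0.018,0],[0,0,0],0],[[0,-0.018,0],[0,0,0],0],[[0,-0.018,0],[0,0,0],0],[[0,-0.012,0],[0,0,0],0],[[0,-0.012,0],[0,0,0],0],[[0,-0.008,0],[0,0,0],0]]';
python3 - <<'E'
from h import *
for n in('scene','top'):
  im=grab_frame(n); cv2.imwrite(f'pics/{n}8.png',im[:,:,::-1])
crop('pics/scene8.png','pics/scene8c.png',250,120,450,270,4)
crop('pics/top8.png','pics/top8c.png',105,150,305,280,4)
E
```

```text
time_s: 13.95
tcp_pos: [0.5724, -0.0094, 0.0703]
tool_rot: [-0.058, 0.705, 0.058, 0.705]
ft_force: [-1.0, 3.9, -1.6]
finger_gap: 0.0168
time_s: 14.82
tcp_pos: [0.5766, -0.0349, 0.0703]
tool_rot: [-0.058, 0.705, 0.058, 0.705]
ft_force: [-1.1, 3.5, -1.6]
finger_gap: 0.0172
```

View pics/scene8c.png

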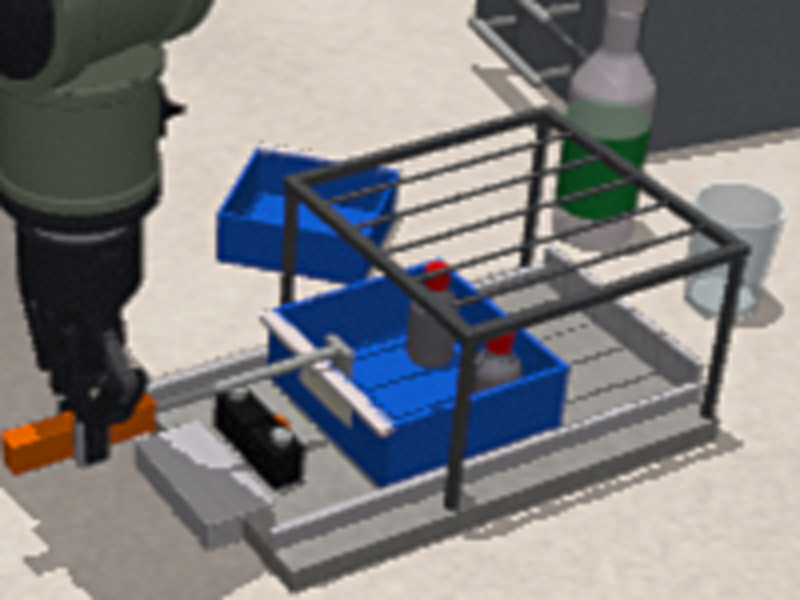

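View pics/top8c.png

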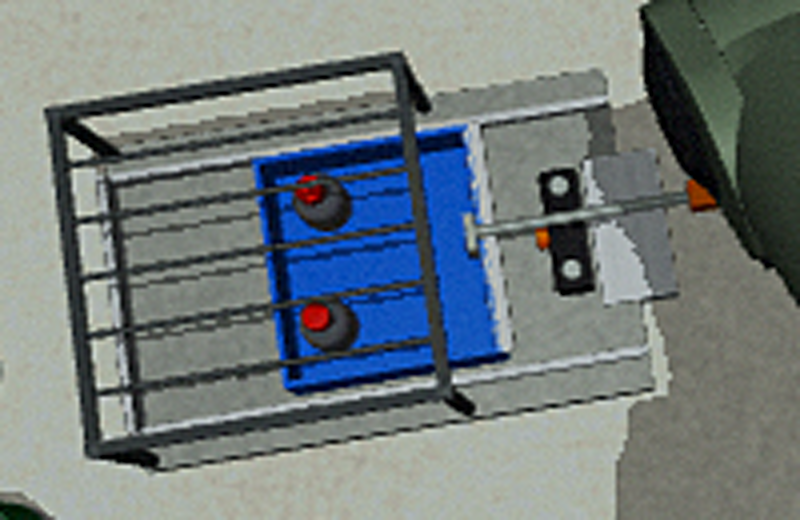

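```bash
python3 - <<'E'
from h import *
np.set_printoptions(precision=4,suppress=True)
T=lambda x,y:((x+.5)/4-.5+105,(y+.5)/4-.5+150)
xh=np.array([-.163,.9866]);yh=np.array([-.9866,-.163]);o=np.array([.5355,.2195])
L=lambda P:np.array([(P[:2]-o)@xh,(P[:2]-o)@yh])
for p in((480,125),(510,352)): print('lip outer',L(on('top',*T(*p),.075)))
for p in((466,128),(496,356)): print('lip inner',L(on('top',*T(*p),.075)))
for p in((540,172),(558,292)): print('block',L(on('top',*T(*p),.051)))
print('plunger',L(on('top',*T(537,235),.037)))
print('tcp',L(pose()[0]))
E
```

```text
lip outer [-0.0865 -0.0703]
lip outer [-0.0843  0.0783]
lip inner [-0.0773 -0.0698]
lip inner [-0.0751  0.0794]
block [-0.1192 -0.0384]
block [-0.119   0.0419]
plunger [-0.1104  0.0003]
tcp [-0.258   0.0009]
```

```bash
python3 -m inch '[[[0,-0.015,0],[0,0,0],0],[[0,-0.015,0],[0,0,0],0],[[0,-0.015,0],[0,0,0],0],[[0,-0.015,0],[0,0,0],0],[[0,-0.015,0],[0,0,0],0],[[0,-0.012,0],[0,0,0],0],[[0,-0.012,0],[0,0,0],0],[[0,-0.008,0],[0,0,0],0]]'
for i in 1; do python3 -m inch '[[[0,-0.006,0],[0,0,0],0],[[0,-0.006,0],[0,0,0],0],[[0,-0.004,0],[0,0,0],0]]';python3 -m inch '[[[0,-0.004,0],[0,0,0],0]]';python3 -m inch '[[[0,-0.004,0],[0,0,0],0]]';python3 -m inch '[[[0,-0.004,0],[0,0,0],0]]';  done
```

```text
time_s: 15.92
tcp_pos: [0.581, -0.0614, 0.0703]
tool_rot: [-0.058, 0.705, 0.058, 0.705]
ft_force: [-0.3, 3.7, -2.1]
finger_gap: 0.0171
time_s: 16.3
tcp_pos: [0.5816, -0.0652, 0.0703]
tool_rot: [-0.058, 0.705, 0.058, 0.705]
ft_force: [-0.3, 3.8, -1.2]
finger_gap: 0.0168
time_s: 16.42
tcp_pos: [0.5818, -0.0661, 0.0703]
tool_rot: [-0.058, 0.705, 0.058, 0.705]
ft_force: [-1.4, 3.3, -1.1]
finger_gap: 0.0165
time_s: 16.55
tcp_pos: [0.5819, -0.0671, 0.0703]
tool_rot: [-0.058, 0.705, 0.058, 0.705]
ft_force: [-0.7, 3.5, -2.0]
finger_gap: 0.0167
time_s: 16.68
tcp_pos: [0.5821, -0.068, 0.0703]
tool_rot: [-0.058, 0.705, 0.058, 0.705]
ft_force: [-1.9, 4.7, -0.9]
finger_gap: 0.017
```

```bash
python3 -m inch '[[[0,-0.004,0],[0,0,0],0]]' | grep -E 'tcp|force';python3 -m inch '[[[0,-0.004,0],[0,0,0],0]]'| grep -E 'tcp|force'
```

```text
tcp_pos: [0.5823, -0.069, 0.0703]
ft_force: [-0.6, 3.9, -1.7]
tcp_pos: [0.5825, -0.0701, 0.0703]
ft_force: [0.1, 4.7, -1.2]
```

```bash
python3 -m inch '[[[0,-0.004,0],[0,0,0],0]]' | grep -E 'tcp|force';python3 -m inch '[[[0,-0.004,0],[0,0,0],0]]'| grep -E 'tcp|force'
```

```text
tcp_pos: [0.5826, -0.0711, 0.0703]
ft_force: [0.5, 4.6, -1.6]
tcp_pos: [0.5828, -0.0721, 0.0703]
ft_force: [-1.1, 4.1, -1.9]
```

```bash
python3 -m inch '[[[0,-0.003,0],[0,0,0],0]]' | grep -E 'tcp|force';python3 -m inch '[[[0,-0.003,0],[0,0,0],0]]'| grep -E 'tcp|force'
```

```text
tcp_pos: [0.5829, -0.0728, 0.0703]
ft_force: [-1.3, 3.5, -1.1]
tcp_pos: [0.583, -0.0735, 0.0703]
ft_force: [-1.0, 4.2, -1.4]
```

```bash
python3 -m inch '[[[0,-0.003,0],[0,0,0],0]]' | grep -E 'tcp|force'
```

```text
tcp_pos: [0.5831, -0.0742, 0.0703]
ft_force: [-1.7, 6.9, -2.6]
```

```bash
python3 -m inch '[[[0,-0.003,0],[0,0,0],0]]' | grep -E 'tcp|force'
```

```text
tcp_pos: [0.5831, -0.0742, 0.0702]
ft_force: [-2.0, 10.9, -2.0]
```

```bash
python3 -m inch '[[[0,0,0],[0,0,0],0]]' | grep -E 'tcp|force';python3 -m inch '[[[0,0,0],[0,0,0],0]]' | grep -E 'tcp|force'
```

```text
tcp_pos: [0.5831, -0.0742, 0.0702]
ft_force: [-2.2, 7.2, -1.9]
tcp_pos: [0.5832, -0.0742, 0.0702]
ft_force: [-0.5, 7.6, -2.8]
```

```bash
python3 -m inch '[[[0,-0.0025,0],[0,0,0],0],[[0,0,0],[0,0,0],0]]' | grep -E 'tcp|force';python3 -m inch '[[[0,0,0],[0,0,0],0],[[0,0,0],[0,0,0],0]]' | grep -E 'tcp|force'
```

```text
tcp_pos: [0.5832, -0.0742, 0.0702]
ft_force: [-2.4, 11.7, -2.8]
tcp_pos: [0.5832, -0.0742, 0.0702]
ft_force: [-1.6, 11.3, -2.2]
```

```bash
python3 -m inch '[[[0,-0.001,0],[0,0,0],0],[[0,0,0],[0,0,0],0],[[0,0,0],[0,0,0],0],[[0,0,0],[0,0,0],0],[[0,0,0],[0,0,0],0],[[0,0,0],[0,0,0],0]]' | grep -E 'tcp|force';python3 - <<'E'
from h import *
print(np.mean([ (lambda:(grab_frame('top'),r.sense()['ft_force'])[1])() for _ in range(4)],0))
for n in('scene','top'):
  im=grab_frame(n); cv2.imwrite(f'pics/{n}9.png',im[:,:,::-1])
crop('pics/scene9.png','pics/scene9c.png',250,120,450,270,4)
crop('pics/top9.png','pics/top9c.png',105,150,305,280,4)
E
```

```text
tcp_pos: [0.5832, -0.0743, 0.0701]
ft_force: [-1.8, 13.2, -2.9]
[-1.65513434 11.88562926 -2.57278627]
```

View pics/scene9c.png

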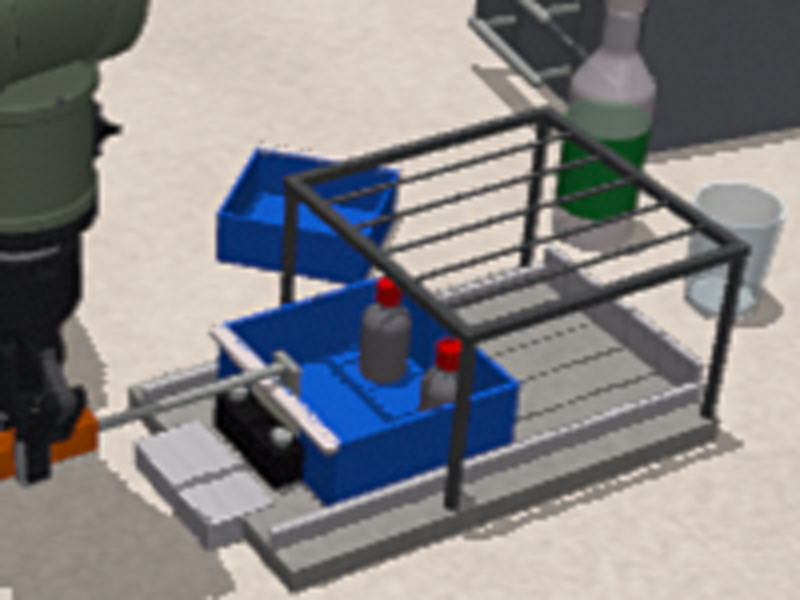

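View pics/top9c.png

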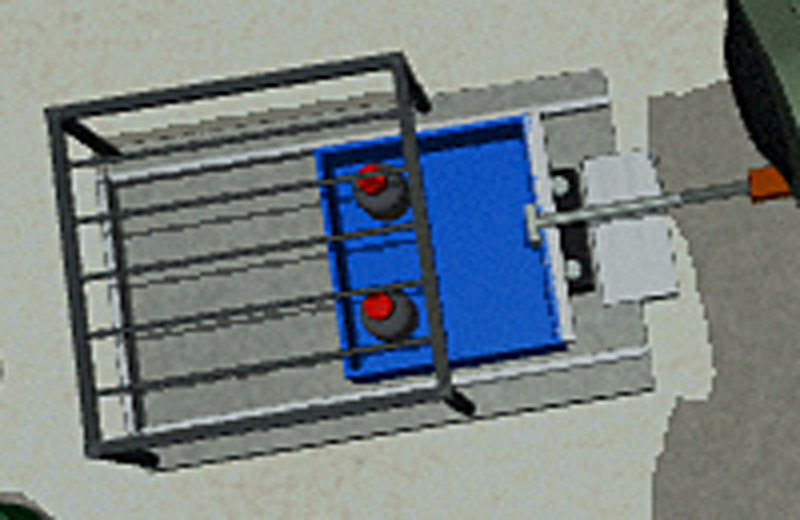

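```bash
python3 -m inch '[[[0,0.008,0],[0,0,0],0],[[0,0.012,0],[0,0,0],0],[[0,0.012,0],[0,0,0],0],[[0,0.004,0],[0,0,0],0],[[0,0,0],[0,0,0],0]]'
python3 -m inch '[[[-0.02,0,0],[0,0,0],0],[[-0.04,0,0],[0,0,0],0],[[-0.06,0,0],[0,0,0],0],[[-0.08,0,0],[0,0,0],0],[[-0.08,0,0],[0,0,0],0],[[-0.08,0,0],[0,0,0],0],[[-0.06,0,0],[0,0,0],0],[[-0.03,0,0],[0,0,0],0],[[0,0,0],[0,0,0],0]]'
python3 - <<'E'
from h import *
plan([.5146,-.3034,.19],down(np.radians(-6.93)))
for n in('scene','top'):
  im=grab_frame(n); cv2.imwrite(f'pics/{n}10.png',im[:,:,::-1])
crop('pics/scene10.png','pics/scene10c.png',250,120,450,270,4)
crop('pics/top10.png','pics/top10c.png',105,150,305,280,4)
E
```

```text
time_s: 20.1
tcp_pos: [0.5819, -0.067, 0.0703]
tool_rot: [-0.058, 0.705, 0.058, 0.705]
ft_force: [-0.3, 0.4, -0.3]
finger_gap: 0.0169
time_s: 21.22
tcp_pos: [0.582, -0.067, 0.1832]
tool_rot: [-0.058, 0.705, 0.058, 0.705]
ft_force: [0.9, 0.7, -0.8]
finger_gap: 0.0167
t 21.225 p [ 0.582  -0.067   0.1832] q [ 0.3662  0.5545 -0.5035  1.7355  0.3218  0.9338 -0.1032] F [ 0.9003  0.7316 -0.7943] gap 0.016716433708494103
axes x [ 0.0005 -0.0002 -1.    ] y [-0.1634  0.9866 -0.0002] z [0.9866 0.1634 0.0005]
shift now-axes share [-0.0273 -0.8887 -0.4205]
turn share [ 1.1815  0.0004 -0.0002]
shift after turn share [-0.0273 -0.1536  0.9711]
```

View pics/scene10c.png

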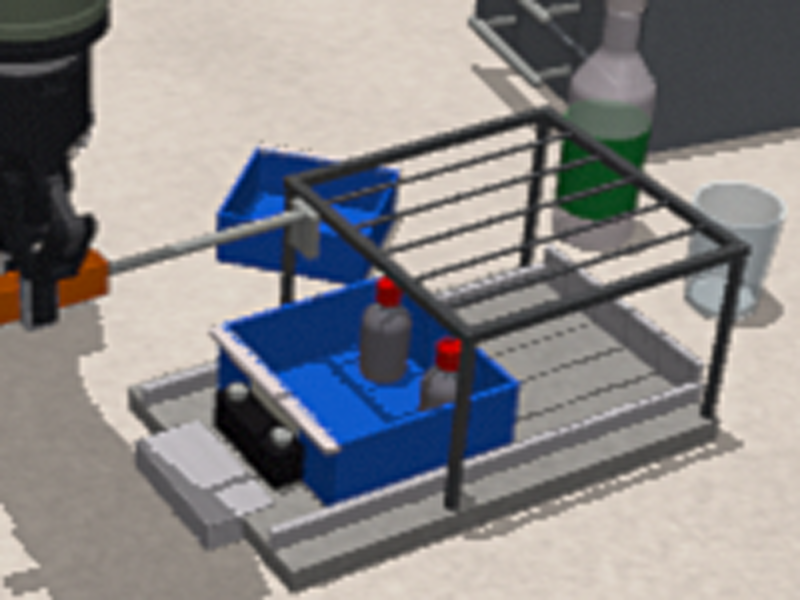

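View pics/top10c.png

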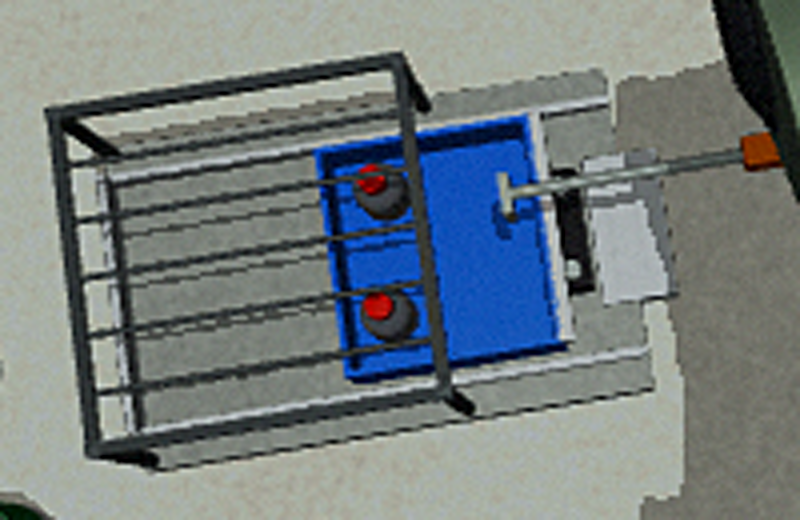

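```bash
python3 -m inch '[[[0,-0.0889,-0.042],[0,0,0],0],[[0,-0.0889,-0.042],[0,0,0],0],[[0,-0.0889,-0.042],[0,0,0],0],[[0,-0.0889,-0.042],[0,0,0],0],[[0,-0.0889,-0.042],[0,0,0],0],[[0,-0.0889,-0.042],[0,0,0],0],[[0,-0.0889,-0.042],[0,0,0],0],[[0,-0.0889,-0.042],[0,0,0],0],[[0,-0.0889,-0.042],[0,0,0],0],[[0,-0.0889,-0.042],[0,0,0],0]]'
python3 -m inch '[[[0,0,0],[0.0844,0,0],0],[[0,0,0],[0.0844,0,0],0],[[0,0,0],[0.0844,0,0],0],[[0,0,0],[0.0844,0,0],0],[[0,0,0],[0.0844,0,0],0],[[0,0,0],[0.0844,0,0],0],[[0,0,0],[0.0844,0,0],0],[[0,0,0],[0.0844,0,0],0],[[0,0,0],[0.0844,0,0],0],[[0,0,0],[0.0844,0,0],0],[[0,0,0],[0.0844,0,0],0],[[0,0,0],[0.0844,0,0],0],[[0,0,0],[0.0844,0,0],0],[[0,0,0],[0.0844,0,0],0],[[0,0,0],[0,0,0],0],[[0,0,0],[0,0,0],0]]'
python3 - <<'E'
from h import *
plan([.5146,-.3034,.04],down(np.radians(-6.93)))
im=grab_frame('wrist'); cv2.imwrite('pics/w11.png',im[:,:,::-1])
plan([.5146,-.3034,.04],down(np.radians(-6.93)))
E
```

```text
time_s: 22.58
tcp_pos: [0.5141, -0.304, 0.182]
tool_rot: [-0.058, 0.705, 0.058, 0.704]
ft_force: [0.8, 0.2, -1.7]
finger_gap: 0.0172
time_s: 24.58
tcp_pos: [0.5146, -0.3032, 0.1824]
tool_rot: [-0.528, -0.47, 0.529, -0.469]
ft_force: [0.4, -0.5, -1.2]
finger_gap: 0.0167
t 24.575 p [ 0.5146 -0.3032  0.1824] q [ 0.4434  0.5323 -0.0144  1.7235  0.0094  0.8865 -1.2636] F [ 0.3506 -0.4521 -1.1537] gap 0.016684415795124745
axes x [-0.0006  0.0003 -1.    ] y [ 0.9931 -0.1175 -0.0006] z [-0.1175 -0.9931 -0.0002]
shift now-axes share [0.5697 0.0006 0.0008]
turn share [ 0.002  -0.0001  0.0004]
shift after turn share [0.5697 0.0003 0.0007]
t 24.625 p [ 0.5146 -0.3033  0.1825] q [ 0.4435  0.5322 -0.0144  1.7234  0.0094  0.8865 -1.264 ] F [-0.1912 -0.0331 -0.3   ] gap 0.017122813511473444
axes x [-0.0004  0.0002 -1.    ] y [ 0.993  -0.1181 -0.0004] z [-0.1181 -0.993  -0.0002]
shift now-axes share [0.57   0.0003 0.0005]
turn share [ 0.0016 -0.0001  0.0003]
shift after turn share [0.57   0.0001 0.0004]
```

View pics/w11.png

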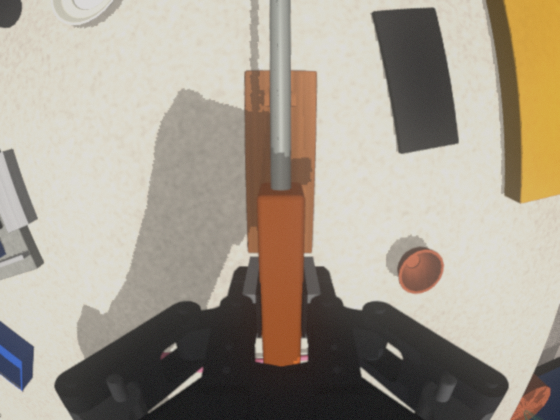

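```bash
python3 -m inch '[[[0.1,0,0],[0,0,0],0],[[0.1,0,0],[0,0,0],0],[[0.1,0,0],[0,0,0],0],[[0.1,0,0],[0,0,0],0],[[0.06,0,0],[0,0,0],0],[[0.05,0,0],[0,0,0],0],[[0.03,0,0],[0,0,0],0],[[0.015,0,0],[0,0,0],0],[[0,0,0],[0,0,0],0]]'
python3 -m inch '[[[0.006,0,0],[0,0,0],0],[[0,0,0],[0,0,0],0]]'
```

```text
time_s: 25.75
tcp_pos: [0.5148, -0.3034, 0.0442]
tool_rot: [0.529, 0.469, -0.529, 0.469]
ft_force: [0.1, 0.1, -1.2]
finger_gap: 0.017
time_s: 26.0
tcp_pos: [0.5147, -0.3034, 0.0427]
tool_rot: [0.529, 0.469, -0.529, 0.469]
ft_force: [-0.3, 0.4, -1.0]
finger_gap: 0.0168
```

```bash
python3 -m inch '[[[0.006,0,0],[0,0,0],0],[[0,0,0],[0,0,0],0]]'; python3 -m inch '[[[0.006,0,0],[0,0,0],0],[[0,0,0],[0,0,0],0]]'
```

```text
time_s: 26.25
tcp_pos: [0.5146, -0.3033, 0.041]
tool_rot: [0.529, 0.469, -0.529, 0.469]
ft_force: [-0.6, -0.3, -0.6]
finger_gap: 0.0169
time_s: 26.5
tcp_pos: [0.5147, -0.3034, 0.0398]
tool_rot: [0.529, 0.469, -0.529, 0.469]
ft_force: [-2.4, 0.4, 6.4]
finger_gap: 0.0169
```

```bash
python3 -m inch '[[[0,0,0],[0,0,0],0.25],[[0,0,0],[0,0,0],0.4],[[0,0,0],[0,0,0],0.6],[[0,0,0],[0,0,0],0.6],[[0,0,0],[0,0,0],0.6],[[0,0,0],[0,0,0],0.6]]'
python3 -m inch '[[[-0.02,0,0],[0,0,0],0.6],[[-0.05,0,0],[0,0,0],0.6],[[-0.1,0,0],[0,0,0],0.6],[[-0.15,0,0],[0,0,0],0.6],[[-0.15,0,0],[0,0,0],0.6],[[-0.15,0,0],[0,0,0],0.6],[[-0.1,0,0],[0,0,0],0.6],[[0,0,0],[0,0,0],0.6]]'
python3 - <<'E'
from h import *
p,R,s=pose()
im=grab_frame('wrist'); cv2.imwrite('pics/w12.png',im[:,:,::-1])
print(p,R.as_quat())
E
```

```text
time_s: 27.25
tcp_pos: [0.5146, -0.3034, 0.0395]
tool_rot: [-0.529, -0.469, 0.529, -0.469]
ft_force: [-0.8, -0.3, 0.1]
finger_gap: 0.0511
time_s: 28.25
tcp_pos: [0.5154, -0.3038, 0.2223]
tool_rot: [0.53, 0.468, -0.529, 0.47]
ft_force: [0.2, 0.0, -0.8]
finger_gap: 0.0514
[ 0.51540253 -0.30381608  0.22230262] [ 0.52992255  0.46750559 -0.52881383  0.47008143]
```

View pics/w12.png

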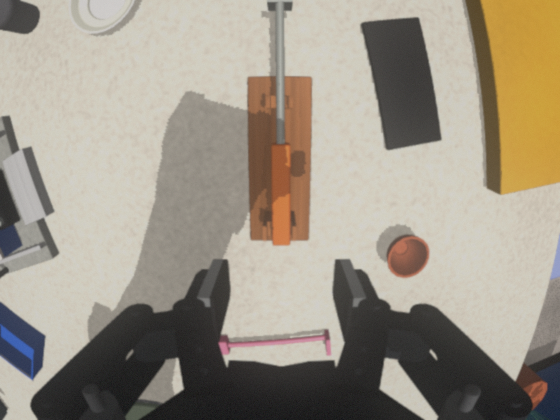

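```bash
python3 -m inch '[[[-0.05,-0.03,0.05],[0,0,0],0.6],[[0,-0.05,0.15],[0,0,0],0.6],[[0,-0.05,0.15],[0,0,0],0.6],[[0,-0.05,0.15],[0,0,0],0.6],[[0,-0.05,0.15],[0,0,0],0.6],[[0,-0.05,0.15],[0,0,0],0.6],[[0,0,0],[0,0,0],0.6],[[0,0,0],[0,0,0],0.6]]'
python3 - <<'E'
from h import *
for n in('scene','top'):
  im=grab_frame(n); cv2.imwrite(f'pics/{n}13.png',im[:,:,::-1])
  a=cv2.imread(f'pics/{n}0.png');b=cv2.imread(f'pics/{n}13.png')
  d=cv2.absdiff(a,b).max(2); cv2.imwrite(f'pics/{n}13d.png',np.hstack([cv2.resize(b,(400,300)),cv2.resize(cv2.cvtColor((d>60).astype(np.uint8)*255,cv2.COLOR_GRAY2BGR),(400,300))]))
crop('pics/scene13.png','pics/s13h.png',130,215,200,325,5)
crop('pics/top13.png','pics/t13r.png',105,150,305,280,4)
E
```

```text
time_s: 29.3
tcp_pos: [0.4206, -0.4934, 0.2319]
tool_rot: [0.529, 0.469, -0.529, 0.468]
ft_force: [-0.2, 0.0, -0.8]
finger_gap: 0.0513
```

View pics/scene13d.png

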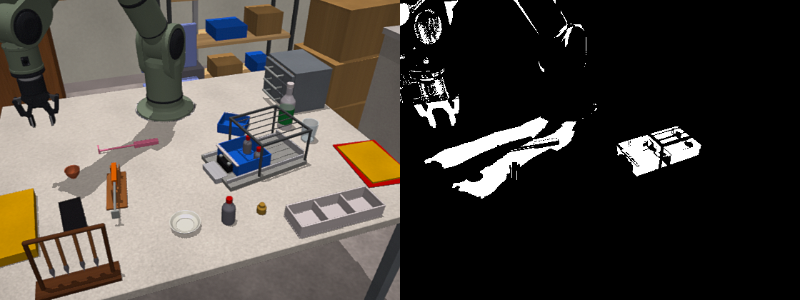

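View pics/top13d.png

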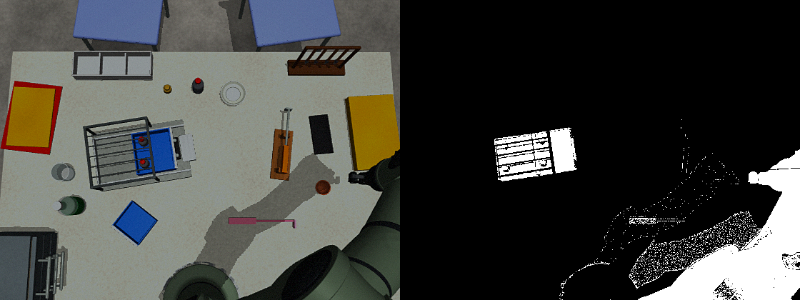

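View pics/s13h.png

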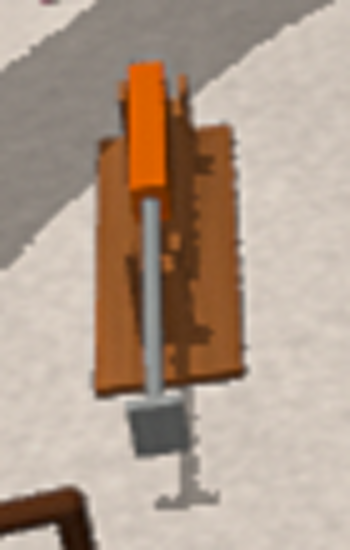

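View pics/t13r.png

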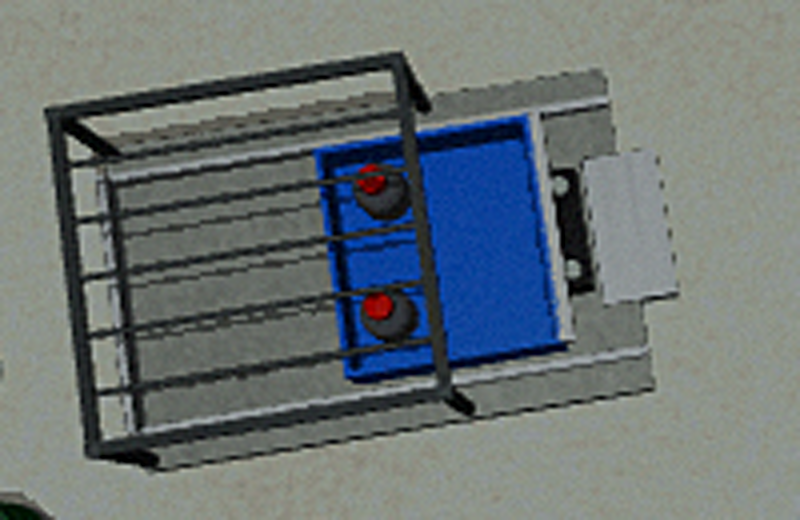

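The hook is back in its stand, within about 1 px of where it started. The tote is against the block, both bottles are upright, and nothing else has moved. Handing in.

```bash
python3 -c "
from station import order
print(order.close_job())"
```

```text
the job is handed in; nothing more can be done
None
```

I pulled the ink tote out against the stop block with the orange-handled hook, put the hook back in its stand, and handed the job in at about 29 s of the 66 s. No verdict is reported.

- **Pull:** Sliding friction read about 3.5–4 N. The force rose steeply when the tote reached the block. I held about 11–12 N total for over a second, which is about 8 N on the block. The highest reading was 13.2 N, so I saw nothing near the 20 N limit, though force is only read at the end of each call. I did not see the plunger itself; that it is fully in is inferred from the force rise and the tote sitting flush against the block.
- **Unhooking:** I moved the claw 7–8 mm back off the lip, then lifted it straight up. In pictures from before, during and after, the tote shows no movement.
- **Last checks:**
  - **Tote:** it sits straight against the block with both bottles upright.
  - **Hook:** it is in its stand with the claw at the same end, about 1 px (roughly 2 mm) from its starting place.
  - **Bystanders:** comparing pictures from start and end showed changes only at the tote, the arm, its shadow and thin edge lines at the hook. The shadow covers a few spots near the pink look-alike hook.
  - **Gripper:** it is open and clear of everything.
- **Failed or disagreed:** no check failed. The one disagreement was in camera measurements: the two views differed by a few millimetres on the lip and stop positions. I settled the stop position by feel.

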